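# Bleed the glue press's hand pump

### The arm

A 6-joint arm with a two-finger parallel gripper is mounted at the origin on the work surface. World frame = base frame: x ahead of the robot, y to its left, z up, the work surface at z = 0. Lengths are in mm, angles in rad, forces in N, time in s.
With the tool pointing down it reaches from about 250 to 775 mm from the base axis. Payload 4 kg.
Tool frame: the origin (TCP) lies between the finger pads; the fingertips stand 11 mm ahead of it and the grasp point (between the pads) lies 8 mm behind it; z points along the fingers, y is the line along which they close (so a half turn about z gives the same grasp; the last joint's range is limited). The gripper opens to 85 mm and grips with 20 to 120 N. Pads are 22 mm wide; open, the fingers measure 114 mm over their backs; the gripper's body (76 mm by 85 mm) begins 54 mm behind the grasp point. The pads swing forward as they close: fully open they stand 13 mm farther back than shut.
Start: joints at [1.016, 0.087, 1.371, -0, 1.684, -0.103], TCP at [240.132, 494.826, 242.341] pointing down, gripper open.
Joint ranges: [-3.1, 3.1], [-0.76, 2.03], [0.27, 2.55], [-1.08, 4.22], [0.17, 2.65], [-2.57, 2.57]. Speed limits (rad/s): [2.79, 2.79, 3.14, 3.14, 3.14, 3.14].

### API

Orientations are given as a rotation vector (axis times angle).
In Python, from plant import r gives the robot as it stands.
- The arm moves only by the tool jog_arm, never from a script. Its argument "commands" is a list of rows, each a list of 5 numbers: the opening in per cent of the stroke, from 0 (shut) to 100 (fully open), then the shift along the tool's x, y, z in cm, then the turn about the tool's z in rad. In form: [[gripper, x, y, z, turn], ...]. A call has 1 to 20 rows; each row shifts and turns the commanded pose from where the row before left it, along the tool's axes as they then stand; what a row does not reach is not made up. A row lasts 1/12 s, in which the tool goes at most 41.7 mm and 7.16 degrees, less where a joint would pass 70% of its speed; a pose out of reach is approached as far as the arm can. A call is refused whole if a number of a shift passes 4.17 or a number of a turn 0.125, either way. A call with a gripper value outside its range is refused whole. The fingers move at their own pace and stop on an object; "grip_force" is the grip in N (left out, the last holds). Time passes only in rows, so rows that do not move let the fingers close. It gives the time, the measured TCP pose, the force, the opening and the grip force at its end, in the units of the state.
- r.sense(): the state, without advancing time (a new reading comes with each control period).
- r.camera(name): name is "scene" or "side" or "wrist"; returns a dict with "color" (420x560x3 uint8, red, green, blue), "fx", "fy", "cx", "cy" (pixels), "k1" (the pictures are not rectified: a ray, as slopes to the right and down, at radius r is drawn at 1 + k1 r^2 times it, then the intrinsics apply), "position" and "rotation" of the camera in the world. Camera axes: x right, y down, z forward; pixel columns grow to the right and rows downward; lengths in mm; the calibration is good to about 2 mm. A picture is of the moment at which its call begins. There is no depth.
- r.job_done(): hands the job in; it is judged then, once.
The state is a dict: "clock": time; "q": joint angles; "qvel": joint speeds; "tau": joint torques, N m; "eef_pos": TCP position; "tcp_rot": TCP orientation; "contact_force": force on the tool from outside, world axes, zero at the start; "wrist_torque": the same for the moment, N m; "finger_gap": finger opening in mm; "gripper_force": force on a finger pad.
Only numpy, scipy, OpenCV 4.12 (cv2) and the standard library are available. Lean on these libraries where they do the work, as an engineer would, in place of code of your own. Each camera call takes 0.05 s, during which the arm holds its last target. There are 200 camera calls.

### The job

Bleed the glue press: push the pump lever all the way down and let it spring all the way back up, three full strokes in all, then take the yellow-handled stylus from its stand and, through the aperture in the red block, push the recessed red button fully down with it. Finish while still holding the button down with the stylus in the gripper: do not let go. Leave the blue button unpressed and everything else on the bench where it is.

Things in the scene. Friction and masses are not known exactly. Their poses are not given: they have to be found in the camera images.
- pump: Blue hand pump fixed to the bench: tank 85 mm tall on a base plate 240 x 130 mm, which spans x = -60 to 180 mm in the pump's frame; origin on the bench straight below the lever's hinge, z up. At the end of the tank nearer the robot (its -x end) a two-cheeked post (top at 155 mm) carries the lever's horizontal hinge, parallel to the pump's y axis, 135 mm above the origin. The lever points along the pump's -x, towards the robot
- pump_lever (a joint): Angle of the pump lever: 0 rad is fully up (lever slopes 0.45 rad above level), growing as its free end is pushed down, 0.70 rad is fully down on its stop (0.25 rad below level). It is sprung: pushing down on the middle of the paddle takes about 4 N at the top and 11 N at the bottom; released, it rises to 0 by itself in under a second
- lever_pad (a point): Middle of the upper face of the orange paddle at the lever's free end; moves with the lever. The paddle is 110 mm long (along the lever), 38 mm wide, 22 mm thick; this point lies 210 mm from the hinge along the lever and 11 mm above the lever's centre line (which passes through the hinge). Its axes are parallel to the pump's when the lever is fully up, and turn with the lever
- bleed_valve: Aluminium valve block fixed to the bench, 60 x 60 mm, 80 mm tall, whose top plate is painted red; origin at the centre of its underside, z up. A round vertical well runs down its middle: the aperture in the top plate is 16 mm across and 8 mm deep, below it the well is 22 mm across. The red button sits in the well, its flat top (17 mm across) 35 mm below the top plate (45 mm above the bench) when not pressed. Foot plate 80 x 80 mm
- bleed_mouth (a point): Centre of the aperture in the red block's top plate, level with the plate's upper face, 80 mm above the bench
- red_button (a joint): How far the red button is pressed down into its block: 0 m is up, 0.006 m is fully down on its stop. Sprung: starts to move at about 3 N, needs 8 N fully down, springs back when released
- feed_valve: Aluminium valve block fixed to the bench, 60 x 60 mm, 80 mm tall, whose top plate is painted blue; origin at the centre of its underside, z up. A round vertical well runs down its middle: the aperture in the top plate is 16 mm across and 8 mm deep, below it the well is 22 mm across. The blue button sits in the well, its flat top (17 mm across) 35 mm below the top plate (45 mm above the bench) when not pressed. Foot plate 80 x 80 mm
- blue_button (a joint): How far the blue button is pressed down into its block: 0 m is up, 0.006 m is fully down on its stop. Sprung: starts to move at about 3 N, needs 8 N fully down, springs back when released
- stylus_stand: Wooden block fixed to the bench, 60 x 60 mm, 75 mm tall, with a vertical 11 mm hole right through its middle in which the stylus stands; origin at the centre of its underside
- stylus: Loose stylus, 70 g: a straight steel rod 8 mm across and 65 mm long with a round yellow handle above it, 24 mm across and 65 mm long (130 mm in all). Origin at the centre of the rod's lower end (the tip), z along the stylus towards the handle. It stands upright in the stand, the handle's lower end resting on the stand's top, so the handle spans 75 to 140 mm above the bench and the tip is 10 mm above it
- earmuffs: bystander: lime-green and black ear defenders lying on the bench, about 130 x 180 x 75 mm
- mallet: bystander: wooden mallet lying down, head 64 mm across and 110 mm long, handle 230 mm long
- glue_bottle: bystander: upright white glue bottle with orange cap, 50 mm across, 150 mm tall
- birdhouse: bystander: small pale wooden birdhouse with gable roof, about 140 x 155 mm, 190 mm tall
- wooden_wheel: bystander: pale wooden disc lying flat, 60 mm across, 20 mm thick
- screwdriver: bystander: screwdriver lying on the bench, about 200 mm long and 30 mm high
There are look-alikes about, which are no part of the job. Leave any black or purple look-alike of the stylus alone.

How it is judged (in metres and radians):
On the way, in this order (a step that is already met when the one before it is completed fails the run):
1. first stroke: the pump lever is pushed fully down (value of joint pump_lever above 0.62 rad), for 0.05 s.
2. first stroke: the pump lever has come fully back up (value of joint pump_lever below 0.08 rad), for 0.05 s.
3. second stroke: the pump lever is pushed fully down (value of joint pump_lever above 0.62 rad), for 0.05 s.
4. second stroke: the pump lever has come fully back up (value of joint pump_lever below 0.08 rad), for 0.05 s.
5. third stroke: the pump lever is pushed fully down (value of joint pump_lever above 0.62 rad), for 0.05 s.
6. third stroke: the pump lever has come fully back up (value of joint pump_lever below 0.08 rad), for 0.05 s.
7. the stylus, held by the gripper, keeps the red button down through the aperture (value of joint red_button above 0.0045 m and contact force between stylus and bleed_valve above 2 N and z of stylus in the frame of bleed_valve below 0.05 m and horizontal distance between stylus and bleed_mouth below 0.009 m and contact force between the fingers and stylus above 1 N and value of joint pump_lever below 0.1 rad and value of joint blue_button below 0.0015 m), for 0.5 s.
At the end, for the whole second after the job is handed in: Red button over 4.5 of its 6 mm down, pushed by the stylus (over 2 N on the red block) with its tip in the well (under 50 mm above the bench, within 9 mm of the aperture axis), fingers on the stylus (over 1 N), pump lever up (below 0.1 rad), blue button up (below 1.5 mm) (all of step 7); the arm keeps its last pose, push and grip.
It fails at once if the blue button is pressed (value of joint blue_button above 0.002 m).
It fails at once if another thing on the bench is moved by more than 30 mm (distance of any of earmuffs, mallet, glue_bottle, birdhouse, wooden_wheel, screwdriver from where it was at the start of the episode above 0.03 m).
It also fails if it takes over 66 s, if anything falls off the work surface, if the arm or the gripper's body presses on something with over 40 N, if the wrist force passes 120 N, or if a joint passes its speed limit or range.

## Working session

There is one attempt and no reset: what is moved stays moved. The work goes in short steps, Python scripts to look and compute and a tool call to move; the robot and the scene stay as the last step left them, time stands still between calls to the robot, and variables do not carry over. Pictures are saved under pics/ and viewed, at most 10 in all, crops included, and the job is handed in when it is done.

Besides the shell and the picture viewer there is one more tool, called after "Emit:" by a JSON object that holds its "name" and its "arguments", one argument or row to a line. jog_arm: Moves the arm, as the interface text tells. Its arguments: {"type":"object","properties":{"commands":{"type":"array"},"grip_force":{"type":"number"}},"required":["commands"]}

```bash
mkdir -p pics; ls; python3 - <<'E'
from plant import r
import cv2,pickle
s=r.sense();print({k:s[k] for k in("clock","eef_pos","tcp_rot","finger_gap")})
for n in("scene","side"):
    c=r.camera(n);pickle.dump(c,open(f"{n}.pkl","wb"));cv2.imwrite(f"pics/{n}0.png",cv2.resize(c["color"][:,:,::-1],(800,600),interpolation=cv2.INTER_CUBIC))
    print(n,c["position"],c["rotation"],c["fx"],c["k1"])
E
```

```text
pics
{'clock': 0.0, 'eef_pos': array([239.83391247, 494.41276152, 241.10306688]), 'tcp_rot': array([-0.70337184, -3.0610581 ,  0.0034075 ]), 'finger_gap': 85.43803408113683}
scene [1209.27416848 -685.92634361  764.12631966] [-2.03507804 -0.77887828  0.44029668] 385.0204747804062 -0.02556159700320637
side [ 172.36355165  763.16506069 1055.7658047 ] [-0.66983257  2.67475054 -1.06831958] 411.15505946118003 -0.025090173860814805
```

View pics/scene0.png

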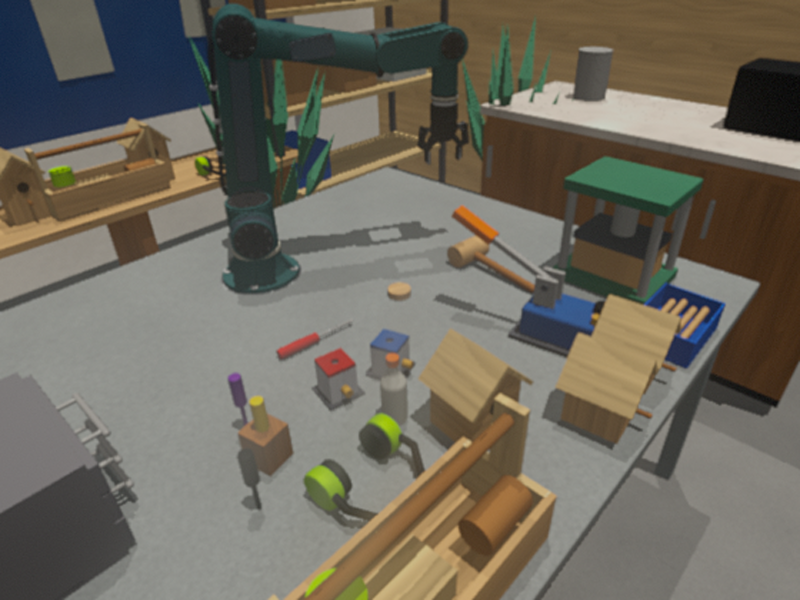

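View pics/side0.png

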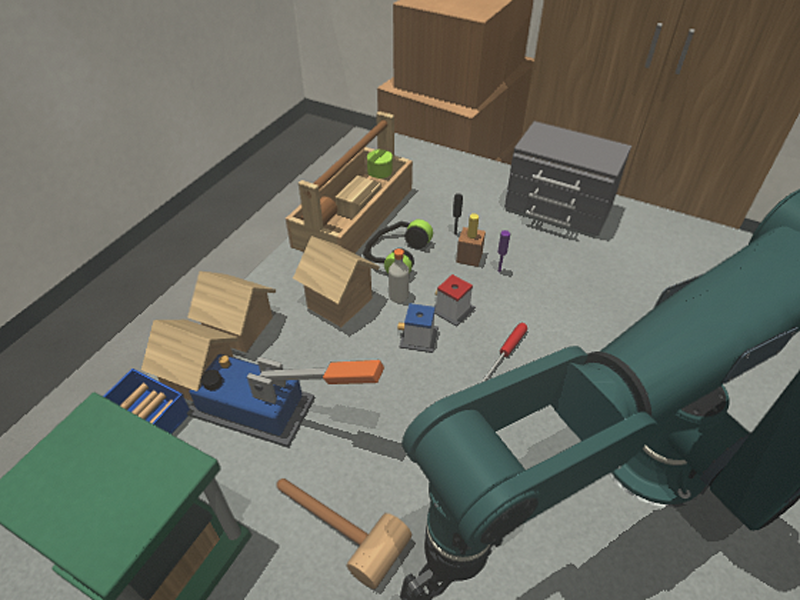

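Both views show the lever, the stand with the yellow stylus, and the red block clearly. For example, the stylus top is at scene (258,401) and side (474,216). I'll enlarge these areas.

```bash
python3 - <<'E'
import cv2,pickle,numpy as np
C={n:pickle.load(open(n+".pkl","rb"))["color"][:,:,::-1] for n in("scene","side")}
f=lambda n,x,y:cv2.resize(C[n][y:y+75,x:x+100],(400,300),interpolation=cv2.INTER_CUBIC)
cv2.imwrite("pics/m.png",np.vstack([np.hstack([f("scene",310,140),f("side",170,240)]),np.hstack([f("scene",165,240),f("side",270,140)])]))
E
```

```text
(no output)
```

View pics/m.png

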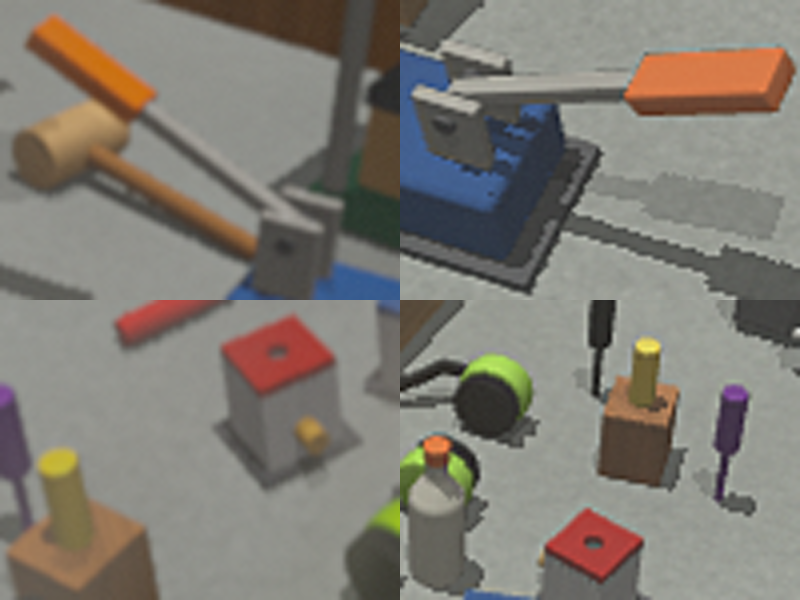

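The crops give source pixels for the points I need:

| Point | Scene | Side |
|---|---|---|
| Paddle centre | (333,156.5) | (247,257) |
| Stylus top | (179.5,280) | (332,151) |
| Red mouth | (234.7,253) | (318.5,200.5) |

```bash
cat > h.py <<'E'
import numpy as np,cv2,pickle
from scipy.spatial.transform import Rotation as R
def ray(c,p):
    K=np.array([[c["fx"],0,c["cx"]],[0,c["fy"],c["cy"]],[0,0,1.]])
    u=cv2.undistortPoints(np.array([[p]],float),K,np.array([c["k1"],0,0,0,0.]))[0,0]
    ro=np.asarray(c["rotation"]); ro=R.from_rotvec(ro).as_matrix() if ro.size==3 else ro
    d=ro@np.r_[u,1]; return np.asarray(c["position"]),d/np.linalg.norm(d)
def plane(c,p,z):
    o,d=ray(c,p); return o+d*(z-o[2])/d[2]
def tri(*cp):
    A=0;b=0
    for c,p in cp:
        o,d=ray(c,p);M=np.eye(3)-np.outer(d,d);A=A+M;b=b+M@o
    x=np.linalg.solve(A,b)
    return x,[np.linalg.norm(np.cross(x-ray(c,p)[0],ray(c,p)[1])) for c,p in cp]
E
python3 - <<'E'
from h import *
np.set_printoptions(precision=1,suppress=True)
a,b=[pickle.load(open(n+".pkl","rb")) for n in("scene","side")]
for n,p,q,z in[("pad",(333.2,156.5),(247,257),236.5),("tip",(320,147),(265.5,256.5),260),("root",(346.2,166),(228.5,257.5),212),("sty",(179.5,280),(332,151.2),140),("hbot",(184.5,301.7),(330.7,165.7),75),("red",(234.7,253),(318.5,200.5),80),("blue",(273,239.4),(294,220.5),80)]:
    x,e=tri((a,p),(b,q));print(n,x,np.array(e),plane(a,p,z),plane(b,q,z))
print(R.from_rotvec([-0.70337184, -3.0610581 ,  0.0034075 ]).as_matrix())
E
```

```text
pad [544.9 241.9 229.9] [1.7 1.7] [554.5 231.3 236.5] [540.6 245.1 236.5]
tip [496.  233.4 251.9] [2.1 2.1] [509.2 219.8 260. ] [491.1 237.5 260. ]
root [594.  250.9 208.4] [0.7 0.7] [597.5 244.4 212. ] [592.8 253.4 212. ]
sty [ 563.  -372.3  136.8] [0.6 0.6] [ 567.  -373.7  140. ] [ 561.4 -368.9  140. ]
hbot [ 563.6 -373.9   66.9] [2. 2.] [ 573.3 -376.8   75. ] [ 559.2 -366.7   75. ]
red [ 523.9 -175.5   76.1] [1.3 1.3] [ 529.2 -177.9   80. ] [ 521.7 -172.9   80. ]
blue [557.6 -56.7  72.7] [1.6 1.6] [565.9 -62.7  80. ] [553.6 -51.8  80. ]
[[-0.9  0.4 -0. ]
 [ 0.4  0.9 -0. ]
 [ 0.  -0.  -1. ]]
```

Emit:
{"name": "jog_arm", "arguments": {
  "commands": [
    [0, 0, 0, -2.5, 0],
    [0, 0, 0, -2.5, 0],
    [0, -3.12, -0.87, 0, 0],
    [0, -3.12, -0.87, 0, 0],
    [0, -3.12, -0.87, 0, 0],
    [0, -3.12, -0.87, 0, 0],
    [0, -3.12, -0.87, 0, 0],
    [0, -3.12, -0.87, 0, 0],
    [0, -3.12, -0.87, 0, 0],
    [0, -3.12, -0.87, 0, 0],
    [0, -3.12, -0.87, 0, 0],
    [0, -3.12, -0.87, 0, 0],
    [0, -3.12, -0.87, 0, 0],
    [0, -3.12, -0.87, 0, 0],
    [0, 0, 0, 0, 0],
    [0, 0, 0, 0, 0]
  ]
}}

```text
clock: 1.43
eef_pos: [532.2, 236.0, 290.9]
tcp_rot: [-0.708, -3.058, 0.002]
contact_force: [0.7, 0.4, 0.5]
finger_gap: -0.2
gripper_force: 0.0
```

```bash
python3 - <<'E'
from plant import r
import cv2,numpy as np
s=r.sense();print(s["eef_pos"],s["tcp_rot"],s["contact_force"])
f=lambda n:cv2.resize(r.camera(n)["color"][:,:,::-1],(400,300),interpolation=cv2.INTER_AREA)
g=r.camera("scene")["color"][110:230,280:440,::-1];w=r.camera("wrist")["color"][:,:,::-1]
cv2.imwrite("pics/p1.png",np.hstack([cv2.resize(g,(400,300),interpolation=cv2.INTER_CUBIC),cv2.resize(w,(400,300))]))
E
```

```text
[532.16941704 236.04240021 290.92178519] [-7.07916956e-01 -3.05842007e+00  1.74181897e-03] [0.74456103 0.41072492 0.47352866]
```

View pics/p1.png

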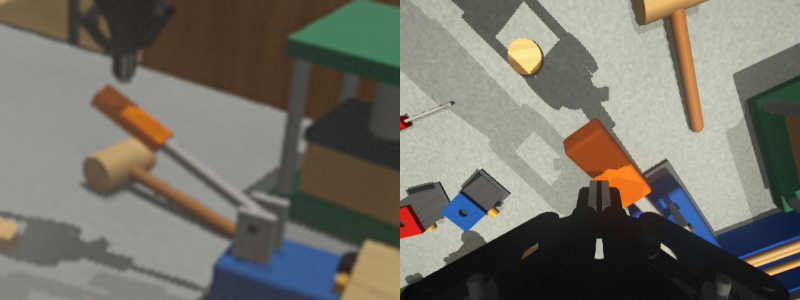

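The closed fingertips are over the orange paddle (wrist view about (600,190)). I'll press down now.

Emit:
{"name": "jog_arm", "arguments": {
  "commands": [
    [0, 0, 0, 3, 0],
    [0, 0, 0, 3, 0],
    [0, 0, 0, 3, 0],
    [0, 0, 0, 3, 0],
    [0, 0, 0, 3, 0],
    [0, 0, 0, 1.3, 0],
    [0, 0, 0, 1, 0],
    [0, 0, 0, 0, 0],
    [0, 0, 0, 0, 0]
  ]
}}

```text
clock: 2.28
eef_pos: [530.7, 239.1, 121.8]
tcp_rot: [0.699, 3.061, 0.002]
contact_force: [-3.8, -0.9, 10.0]
finger_gap: -0.4
gripper_force: 4.9
```

Emit:
{"name": "jog_arm", "arguments": {
  "commands": [
    [0, 0, 0, 0.8, 0],
    [0, 0, 0, 0.6, 0],
    [0, 0, 0, 0, 0],
    [0, 0, 0, 0, 0]
  ]
}}

```text
clock: 2.62
eef_pos: [532.4, 239.4, 109.4]
tcp_rot: [0.699, 3.057, 0.006]
contact_force: [-1.2, -0.8, 10.0]
finger_gap: 0.2
gripper_force: 5.2
```

Emit:
{"name": "jog_arm", "arguments": {
  "commands": [
    [0, 0, 0, 0.6, 0],
    [0, 0, 0, 0.3, 0],
    [0, 0, 0, 0, 0],
    [0, 0, 0, 0, 0]
  ]
}}

```text
clock: 2.95
eef_pos: [533.0, 239.6, 107.1]
tcp_rot: [0.698, 3.053, 0.009]
contact_force: [-10.7, -3.6, 30.7]
finger_gap: -0.1
gripper_force: 16.7
```

Stop found: force jumps to 31 N. Release and do the second stroke.

Emit:
{"name": "jog_arm", "arguments": {
  "commands": [
    [0, 0, 0, -3.6, 0],
    [0, 0, 0, -4, 0],
    [0, 0, 0, -4, 0],
    [0, 0, 0, -4, 0],
    [0, 0, 0, -4, 0],
    [0, 0, 0, 0, 0],
    [0, 0, 0, 0, 0],
    [0, 0, 0, 0, 0],
    [0, 0, 0, 0, 0],
    [0, 0, 0, 0, 0],
    [0, 0, 0, 0, 0],
    [0, 0, 0, 0, 0],
    [0, 0, 0, 0, 0],
    [0, 0, 0, 0, 0],
    [0, 0, 0, 0, 0],
    [0, 0, 0, 0, 0],
    [0, 0, 0, 0, 0]
  ]
}}

```text
clock: 4.37
eef_pos: [531.4, 237.4, 292.4]
tcp_rot: [0.704, 3.062, 0.0]
contact_force: [-0.3, 0.1, -0.1]
finger_gap: 0.3
gripper_force: 0.0
```

Emit:
{"name": "jog_arm", "arguments": {
  "commands": [
    [0, 0, 0, 3, 0],
    [0, 0, 0, 3, 0],
    [0, 0, 0, 3, 0],
    [0, 0, 0, 3, 0],
    [0, 0, 0, 3, 0],
    [0, 0, 0, 2, 0],
    [0, 0, 0, 1.5, 0],
    [0, 0, 0, 0.6, 0],
    [0, 0, 0, 0, 0],
    [0, 0, 0, 0, 0],
    [0, 0, 0, 0, 0]
  ]
}}

```text
clock: 5.28
eef_pos: [534.1, 238.1, 108.1]
tcp_rot: [0.702, 3.054, 0.007]
contact_force: [-4.7, -1.2, 18.7]
finger_gap: -0.1
gripper_force: 9.6
```

Emit:
{"name": "jog_arm", "arguments": {
  "commands": [
    [0, 0, 0, -3.1, 0],
    [0, 0, 0, -4, 0],
    [0, 0, 0, -4, 0],
    [0, 0, 0, -4, 0],
    [0, 0, 0, -4, 0],
    [0, 0, 0, 0, 0],
    [0, 0, 0, 0, 0],
    [0, 0, 0, 0, 0],
    [0, 0, 0, 0, 0],
    [0, 0, 0, 0, 0],
    [0, 0, 0, 0, 0],
    [0, 0, 0, 0, 0],
    [0, 0, 0, 0, 0],
    [0, 0, 0, 0, 0],
    [0, 0, 0, 0, 0],
    [0, 0, 0, 0, 0],
    [0, 0, 0, 0, 0]
  ]
}}

```text
clock: 6.7
eef_pos: [531.4, 237.4, 292.4]
tcp_rot: [0.704, 3.062, 0.0]
contact_force: [-0.0, 1.1, 0.9]
finger_gap: 0.2
gripper_force: 0.0
```

Emit:
{"name": "jog_arm", "arguments": {
  "commands": [
    [0, 0, 0, 3, 0],
    [0, 0, 0, 3, 0],
    [0, 0, 0, 3, 0],
    [0, 0, 0, 3, 0],
    [0, 0, 0, 3, 0],
    [0, 0, 0, 2, 0],
    [0, 0, 0, 1.5, 0],
    [0, 0, 0, 0.7, 0],
    [0, 0, 0, 0, 0],
    [0, 0, 0, 0, 0],
    [0, 0, 0, 0, 0]
  ]
}}

```text
clock: 7.62
eef_pos: [534.1, 238.2, 108.0]
tcp_rot: [0.702, 3.053, 0.008]
contact_force: [-4.8, -2.2, 21.4]
finger_gap: 0.0
gripper_force: 11.1
```

Emit:
{"name": "jog_arm", "arguments": {
  "commands": [
    [0, 0, 0, -3.2, 0],
    [0, 0, 0, -4, 0],
    [0, 0, 0, -4, 0],
    [0, 0, 0, -4, 0],
    [0, 0, 0, -4, 0],
    [0, 0, 0, 0, 0],
    [0, 0, 0, 0, 0],
    [0, 0, 0, 0, 0],
    [0, 0, 0, 0, 0],
    [0, 0, 0, 0, 0],
    [0, 0, 0, 0, 0],
    [0, 0, 0, 0, 0],
    [0, 0, 0, 0, 0],
    [0, 0, 0, 0, 0],
    [0, 0, 0, 0, 0],
    [0, 0, 0, 0, 0],
    [0, 0, 0, 0, 0]
  ]
}}

```text
clock: 9.03
eef_pos: [531.4, 237.5, 292.4]
tcp_rot: [0.704, 3.062, 0.0]
contact_force: [1.0, -0.4, -0.4]
finger_gap: 0.1
gripper_force: 0.0
```

Emit:
{"name": "jog_arm", "arguments": {
  "commands": [
    [0, -1.55, -2.8, 0, 0],
    [0, -1.55, -2.8, 0, 0],
    [0, -1.55, -2.8, 0, 0],
    [0, -1.55, -2.8, 0, 0],
    [0, -1.55, -2.8, 0, 0],
    [0, -1.55, -2.8, 0, 0],
    [0, -1.55, -2.8, 0, 0],
    [0, -1.55, -2.8, 0, 0],
    [0, -1.55, -2.8, 0, 0],
    [0, -1.55, -2.8, 0, 0],
    [50, -1.55, -2.8, 0, 0],
    [50, -1.55, -2.8, 0, 0],
    [50, -1.55, -2.8, 0, 0],
    [50, -1.55, -2.8, 0, 0],
    [50, -1.55, -2.8, 0, 0],
    [50, -1.55, -2.8, 0, 0],
    [50, -1.55, -2.8, 0, 0],
    [50, -1.55, -2.8, 0, 0],
    [50, -1.55, -2.8, 0, 0],
    [50, 0, 0, 0, 0]
  ]
}}

```text
clock: 10.7
eef_pos: [562.8, -375.8, 290.0]
tcp_rot: [-0.713, -3.058, 0.003]
contact_force: [-1.1, 0.9, -0.6]
finger_gap: 43.0
gripper_force: 0.0
```

Emit:
{"name": "jog_arm", "arguments": {
  "commands": [
    [50, 0, 0, 4, 0],
    [50, 0, 0, 3, 0],
    [50, 0, 0, 1, 0],
    [50, 0, 0, 0, 0],
    [50, 0, 0, 0, 0]
  ]
}}

```text
clock: 11.12
eef_pos: [564.2, -369.4, 212.6]
tcp_rot: [-0.703, -3.062, -0.0]
contact_force: [-0.0, 0.0, 0.7]
finger_gap: 42.6
gripper_force: 0.0
```

```bash
python3 - <<'E'
from plant import r
import cv2,numpy as np,pickle
s=r.sense();print(s["eef_pos"],s["tcp_rot"],s["contact_force"])
w=r.camera("wrist");pickle.dump(w,open("w1.pkl","wb"));S=r.camera("side");pickle.dump(S,open("s1.pkl","wb"))
cv2.imwrite("pics/p2.png",np.hstack([cv2.resize(w["color"][:,:,::-1],(400,300),interpolation=cv2.INTER_AREA),cv2.resize(S["color"][100:235,250:430,::-1],(400,300),interpolation=cv2.INTER_CUBIC)]))
E
```

```text
[ 564.16912922 -369.42572961  212.60192618] [-7.03028194e-01 -3.06154383e+00 -4.90501914e-04] [-0.02689965  0.02428129  0.69862957]
```

View pics/p2.png

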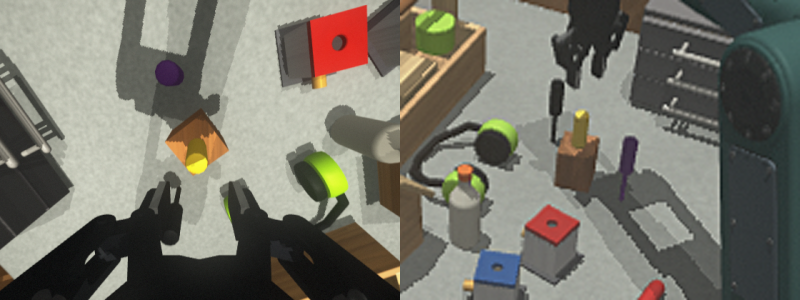

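In the wrist view the stylus top is at (276,227) and the red hole at (475,60), full-resolution pixels. The black look-alike is hidden behind the gripper.

```bash
python3 - <<'E'
from h import *
np.set_printoptions(precision=1,suppress=True)
a,b,w=[pickle.load(open(n+".pkl","rb")) for n in("scene","side","w1")]
print("sty",plane(w,(275.8,226.8),140),"red",plane(w,(474.6,60.2),80))
print("3view",tri((a,(179.5,280)),(b,(332,151.2)),(w,(275.8,226.8))),tri((a,(234.7,253)),(b,(318.5,200.5)),(w,(474.6,60.2))))
print("black",tri((a,(172.9,318)),(b,(320,137))),"purple",tri((a,(164.5,263)),(b,(353,163))))
E
```

```text
sty [ 563.8 -371.8  140. ] red [ 525.5 -176.7   80. ]
3view (array([ 563.8, -372.3,  137.2]), [np.float64(0.2656983485140324), np.float64(1.1393578152762542), np.float64(0.9607953698161091)]) (array([ 524.7, -175.3,   76.6]), [np.float64(0.8441529642666852), np.float64(1.9369136073295092), np.float64(1.2705241772573406)])
black (array([ 641.5, -444.3,  126.6]), [np.float64(0.26182679356269184), np.float64(0.26182679356272875)]) purple (array([ 474.4, -357.2,  127.9]), [np.float64(0.5728255136103421), np.float64(0.5728255136103783)])
```

Emit:
{"name": "jog_arm", "arguments": {
  "commands": [
    [50, -0.1, -0.2, 2.5, 0],
    [50, 0, 0, 2.5, 0],
    [50, 0, 0, 2.5, 0],
    [50, 0, 0, 2, 0],
    [50, 0, 0, 1, 0],
    [50, 0, 0, 0, 0],
    [50, 0, 0, 0, 0]
  ],
  "grip_force": 80
}}

```text
clock: 11.8
eef_pos: [564.9, -372.4, 109.1]
tcp_rot: [0.703, 3.06, -0.001]
contact_force: [0.1, 0.2, 0.7]
finger_gap: 42.7
gripper_force: 0.0
```

Emit:
{"name": "jog_arm", "arguments": {
  "commands": [
    [0, 0, 0, 0, 0],
    [0, 0, 0, 0, 0],
    [0, 0, 0, 0, 0],
    [0, 0, 0, 0, 0],
    [0, 0, 0, 0, 0],
    [0, 0, 0, 0, 0]
  ]
}}

```text
clock: 12.3
eef_pos: [565.5, -373.0, 110.7]
tcp_rot: [0.702, 3.056, -0.004]
contact_force: [0.8, -0.8, 6.0]
finger_gap: 22.1
gripper_force: 78.2
```

Emit:
{"name": "jog_arm", "arguments": {
  "commands": [
    [0, 0, 0, -2.5, 0],
    [0, 0, 0, -2.5, 0],
    [0, 0, 0, -3, 0],
    [0, 0, 0, -3, 0],
    [0, 0, 0, 0, 0],
    [0, 1.53, 1.99, 0, 0],
    [0, 1.53, 1.99, 0, 0],
    [0, 1.53, 1.99, 0, 0],
    [0, 1.53, 1.99, 0, 0],
    [0, 1.53, 1.99, 0, 0],
    [0, 1.53, 1.99, 0, 0],
    [0, 1.53, 1.99, 0, 0],
    [0, 1.53, 1.99, 0, 0],
    [0, 0, 0, 0, 0],
    [0, 0, 0, 1, 0],
    [0, 0, 0, 1, 0],
    [0, 0, 0, 0, 0],
    [0, 0, 0, 0, 0]
  ]
}}

```text
clock: 13.8
eef_pos: [522.7, -175.9, 195.1]
tcp_rot: [-0.705, -3.058, -0.001]
contact_force: [-0.4, -0.1, -1.1]
finger_gap: 22.2
gripper_force: 79.1
```

```bash
python3 - <<'E'
from plant import r
import cv2,numpy as np,pickle
s=r.sense();print(s["eef_pos"],s["tcp_rot"],s["contact_force"],s["finger_gap"])
I={}
for n in("wrist","side","scene"):
    I[n]=r.camera(n);pickle.dump(I[n],open(n+"2.pkl","wb"))
f=lambda n,x,y,w=100:cv2.resize(I[n]["color"][y:y+w*3//4,x:x+w,::-1],(400,300),interpolation=cv2.INTER_CUBIC)
cv2.imwrite("pics/p3.png",np.vstack([np.hstack([f("wrist",0,0,560),f("wrist",200,130,200)]),np.hstack([f("scene",185,200),f("side",270,150)])]))
E
```

```text
[ 522.70770799 -175.94584393  195.07098222] [-7.04881468e-01 -3.05758036e+00 -9.67666623e-04] [-0.44927697 -0.06767553 -1.11699897] 22.185467378549852
```

View pics/p3.png

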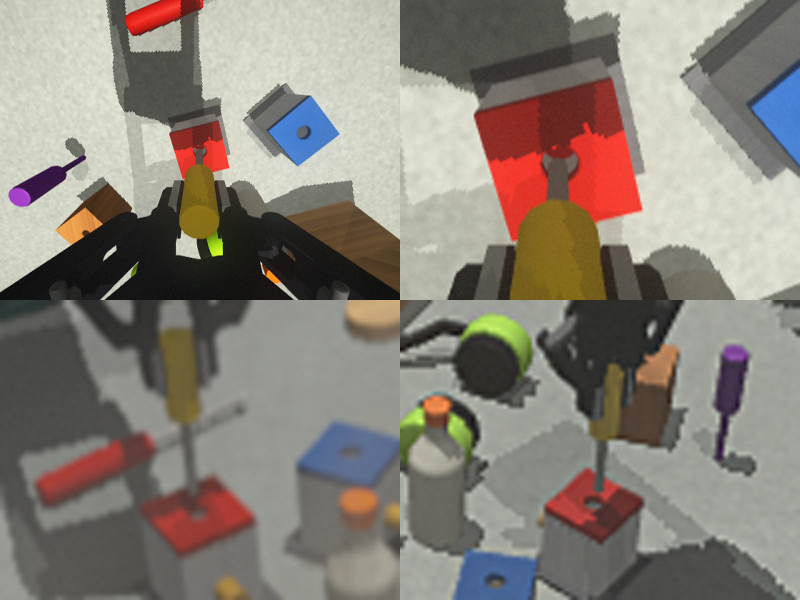

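The stylus is held nearly upright, with its tip just above the aperture. Source pixels are tip wrist (279,213), scene (233,252), side (319.7,196.7), and hole wrist (280,211), scene (234.7,253.5), side (318.5,201).

```bash
python3 - <<'E'
from h import *
np.set_printoptions(precision=1,suppress=True)
a,b,w=[pickle.load(open(n+"2.pkl","rb")) for n in("scene","side","wrist")]
T=[(a,(233,252)),(b,(319.7,196.7)),(w,(279,213))];H=[(a,(234.7,253.5)),(b,(318.5,201)),(w,(280,211))]
print(tri(*T),tri(*H),tri(*T[:2])[0],tri(*H[:2])[0])
for (c,t),(_,h) in zip(T,H): print(plane(c,t,95),plane(c,h,80))
# predicted pixel of TCP-axis tip in wrist: 
def proj(c,X):
    ro=np.asarray(c["rotation"]);ro=R.from_rotvec(ro).as_matrix() if ro.size==3 else ro
    p=ro.T@(np.array(X)-c["position"]);u=p[:2]/p[2];u=u*(1+c["k1"]*(u@u));return u*[c["fx"],c["fy"]]+[c["cx"],c["cy"]]
for c in(a,b,w): print("axis tip",proj(c,[522.7,-175.9,95]))
E
```

```text
(array([ 524.3, -180.4,   85.7]), [np.float64(2.6681737509007766), np.float64(4.390777412549729), np.float64(3.7509365891881234)]) (array([ 524.7, -176. ,   74.5]), [np.float64(1.016141973943208), np.float64(1.8903897731045112), np.float64(1.3424728930649674)]) [ 525.3 -183.5   85.9] [ 523.6 -175.3   74. ]
[ 537.3 -189.3   95. ] [ 530.8 -179.3   80. ]
[ 520.3 -177.    95. ] [ 520.7 -170.7   80. ]
[ 521.4 -175.3   95. ] [ 524.4 -175.8   80. ]
axis tip [233.2 247.5]
axis tip [318.9 196.7]
axis tip [279.  214.6]
```

Emit:
{"name": "jog_arm", "arguments": {
  "commands": [
    [0, -0.1, 0.2, 0.5, 0],
    [0, 0, 0, 0.4, 0],
    [0, 0, 0, 0, 0],
    [0, 0, 0, 0, 0]
  ]
}}

```text
clock: 14.28
eef_pos: [525.1, -173.9, 187.7]
tcp_rot: [-0.703, -3.061, -0.0]
contact_force: [0.1, -0.1, -0.4]
finger_gap: 22.3
gripper_force: 79.1
```

```bash
python3 - <<'E'
from plant import r
import cv2,numpy as np,pickle
s=r.sense();print(s["eef_pos"],s["contact_force"])
I={}
for n in("wrist","side","scene"):
    I[n]=r.camera(n);pickle.dump(I[n],open(n+"3.pkl","wb"))
f=lambda n,x,y,w=100:cv2.resize(I[n]["color"][y:y+w*3//4,x:x+w,::-1],(400,300),interpolation=cv2.INTER_CUBIC)
cv2.imwrite("pics/p4.png",np.vstack([np.hstack([f("wrist",240,180,80),f("wrist",200,130,200)]),np.hstack([f("scene",215,230,40),f("side",300,180,40)])]))
E
```

```text
[ 525.06389124 -173.85368068  187.71658561] [ 0.13856191 -0.08814802 -0.43180452]
```

View pics/p4.png

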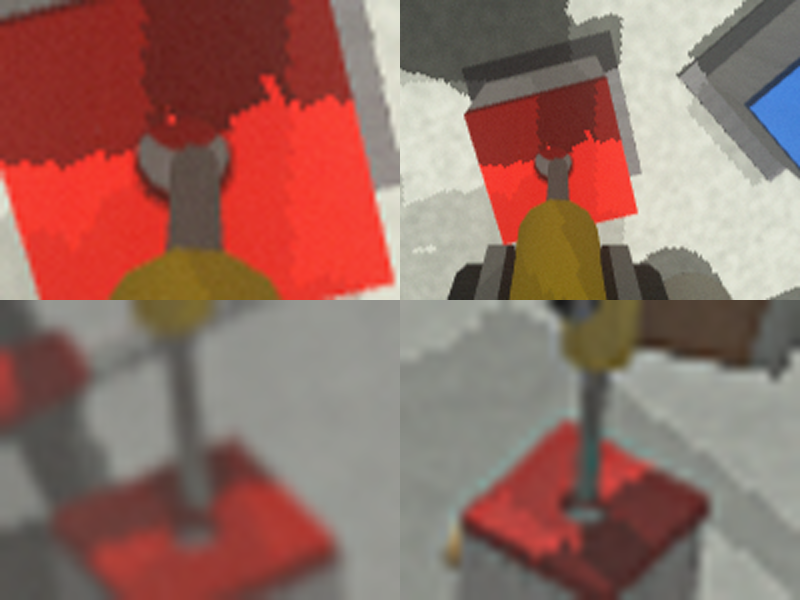

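Wrist: hole centre at (276.8,212.4), tip at (279.2,214). The scene and side views show the tip right over the hole. A small lateral correction is needed.

```bash
python3 - <<'E'
from h import *
np.set_printoptions(precision=1,suppress=True)
a,b,w=[pickle.load(open(n+"3.pkl","rb")) for n in("scene","side","wrist")]
Rt=R.from_rotvec([-0.703,-3.061,0]).as_matrix()
for z in(85,88,91):
  for nm,c,t,h in(("w",w,(279.2,214),(276.8,212.4)),("sc",a,(234.6,251.5),(234.2,253)),("si",b,(318.8,200),(318.3,201.2))):
    d=plane(c,h,80)-plane(c,t,z);print(z,nm,"hole-tip world",d,"tool",Rt.T@d)
print(plane(w,(276.8,212.4),80))
E
```

```text
85 w hole-tip world [-0.7 -1.9 -5. ] tool [-0.2 -2.   5. ]
85 sc hole-tip world [-0.8 -1.3 -5. ] tool [ 0.2 -1.6  5. ]
85 si hole-tip world [ 0.9  1.3 -5. ] tool [-0.3  1.5  5. ]
88 w hole-tip world [ 0.2 -2.3 -8. ] tool [-1.2 -2.   8. ]
88 sc hole-tip world [-3.8  0.9 -8. ] tool [ 3.8 -0.9  8. ]
88 si hole-tip world [ 2.  -1.6 -8. ] tool [-2.5 -0.6  8. ]
91 w hole-tip world [  1.   -2.7 -11. ] tool [-2.1 -2.  11. ]
91 sc hole-tip world [ -6.8   3.1 -11. ] tool [ 7.5 -0.2 11. ]
91 si hole-tip world [  3.1  -4.5 -11. ] tool [-4.7 -2.7 11. ]
[ 524.9 -175.8   80. ]
```

Emit:
{"name": "jog_arm", "arguments": {
  "commands": [
    [0, 0, -0.16, 0, 0],
    [0, 0, 0, 0.5, 0],
    [0, 0, 0, 0.5, 0],
    [0, 0, 0, 0.5, 0],
    [0, 0, 0, 0.5, 0],
    [0, 0, 0, 0, 0],
    [0, 0, 0, 0, 0]
  ]
}}

```text
clock: 15.02
eef_pos: [524.2, -175.2, 167.5]
tcp_rot: [-0.703, -3.06, -0.001]
contact_force: [-0.3, -0.2, 0.1]
finger_gap: 21.7
gripper_force: 79.1
```

Emit:
{"name": "jog_arm", "arguments": {
  "commands": [
    [0, 0, 0, 0.6, 0],
    [0, 0, 0, 0.6, 0],
    [0, 0, 0, 0.6, 0],
    [0, 0, 0, 0.3, 0],
    [0, 0, 0, 0, 0],
    [0, 0, 0, 0, 0]
  ]
}}

```text
clock: 15.52
eef_pos: [524.5, -175.3, 147.0]
tcp_rot: [-0.704, -3.061, -0.0]
contact_force: [0.6, -0.1, -1.1]
finger_gap: 22.2
gripper_force: 79.1
```

Emit:
{"name": "jog_arm", "arguments": {
  "commands": [
    [0, 0, 0, 0.3, 0],
    [0, 0, 0, 0.3, 0],
    [0, 0, 0, 0.2, 0],
    [0, 0, 0, 0, 0],
    [0, 0, 0, 0, 0]
  ]
}}

```text
clock: 15.93
eef_pos: [525.2, -175.7, 141.0]
tcp_rot: [0.703, 3.059, -0.001]
contact_force: [-1.6, 0.3, 5.8]
finger_gap: 22.2
gripper_force: 79.4
```

Emit:
{"name": "jog_arm", "arguments": {
  "commands": [
    [0, 0, 0, 0.3, 0],
    [0, 0, 0, 0.2, 0],
    [0, 0, 0, 0, 0],
    [0, 0, 0, 0, 0],
    [0, 0, 0, 0, 0]
  ]
}}

```text
clock: 16.35
eef_pos: [525.8, -176.0, 139.3]
tcp_rot: [0.702, 3.056, -0.002]
contact_force: [-3.5, 1.0, 16.5]
finger_gap: 22.3
gripper_force: 81.5
```

Emit:
{"name": "jog_arm", "arguments": {
  "commands": [
    [0, 0, 0, 0.1, 0],
    [0, 0, 0, 0, 0],
    [0, 0, 0, 0, 0],
    [0, 0, 0, 0, 0],
    [0, 0, 0, 0, 0],
    [0, 0, 0, 0, 0],
    [0, 0, 0, 0, 0],
    [0, 0, 0, 0, 0],
    [0, 0, 0, 0, 0],
    [0, 0, 0, 0, 0],
    [0, 0, 0, 0, 0],
    [0, 0, 0, 0, 0]
  ]
}}

```text
clock: 17.35
eef_pos: [525.9, -176.0, 139.3]
tcp_rot: [0.702, 3.056, -0.002]
contact_force: [-4.5, 1.8, 19.4]
finger_gap: 22.6
gripper_force: 81.6
```

```bash
python3 - <<'E'
from plant import r
import cv2,numpy as np
s=r.sense();print(s["eef_pos"],s["contact_force"],s["gripper_force"])
f=lambda n,x,y,w:cv2.resize(r.camera(n)["color"][y:y+w*3//4,x:x+w,::-1],(400,300),interpolation=cv2.INTER_CUBIC)
cv2.imwrite("pics/p5.png",np.vstack([np.hstack([f("wrist",200,130,200),f("scene",300,130,130)]),np.hstack([f("scene",185,200,100),f("side",270,150,100)])]))
E
```

```text
[ 525.94439611 -176.00240317  139.27059858] [-4.47209763  1.84432608 19.43181533] 81.56215310096741
```

View pics/p5.png

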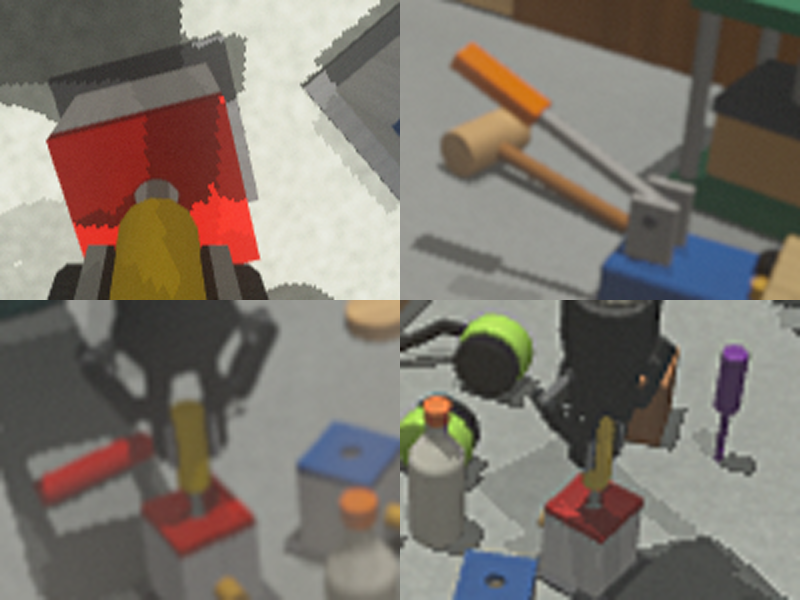

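The stylus is in the red aperture (side about (594,495)), pressing at 19 N against the stop. The lever is fully up and the other things haven't moved.

```bash
python3 -c "
from plant import r
print(r.job_done())"
```

```text
the job is handed in; nothing more can be done
None
```

I handed the job in at about 17 s: the pump had three full strokes, and the stylus, still gripped, is holding the red button down at about 19 N. The hand-in gave no verdict; the forces and the last pictures showed the button on its stop, the lever fully up and nothing else visibly moved.

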